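# Hang a drilling template on the rotating template tree

### The arm

A 6-joint arm with a two-finger parallel gripper is mounted at the origin on a cart in front of the work surface, level with it; the furniture and walls round the work are solid. World frame = base frame: x ahead of the robot, y to its left, z up, the work surface at z = 0. Lengths are in m, angles in rad, forces in N, time in s.
With the tool pointing down it reaches from about 0.3 to 0.825 m from the base axis. Payload 5.4 kg.
Tool frame: the origin (TCP) lies at the very end of the fingers, on their centre line; the grasp point (between the pads) lies 19 mm behind it; z points along the fingers, x is the direction in which the jaws open and shut, and the axes are right-handed (so a half turn about z gives the same grasp; the last joint's range is limited). The gripper opens to 92 mm and grips with 3 to 60 N. Pads are 20 mm wide; open, the fingers measure 128 mm over their backs; the gripper's body (75 mm by 189 mm) begins 69 mm behind the grasp point.
Start: joints at [0.905, 0.158, 1.597, -0, 1.386, -0.21], TCP at [0.253, 0.516, 0.215] pointing down, gripper open.
Joint ranges: [-2.91, 2.91], [-0.94, 2.29], [0.18, 2.7], [-1.29, 4.43], [0.17, 2.64], [-3, 3]. Speed limits (rad/s): [2.57, 2.57, 3.14, 3.14, 3.14, 3.14].

### API

Orientations are given as a rotation vector (axis times angle).
In Python, from workcell import bot gives the robot as it stands. Calls block until the motion is done:
- bot.goto(position, orientation): joint-space move of the TCP to a pose.
- bot.line_to(position, rot=None, max_speed=0.15): straight line of the TCP; rot=None keeps the orientation; max_speed is the mean speed in m/s.
- bot.set_joints(angles): joint-space move.
- bot.set_gripper(opening, newtons=None): opening from 0.0 (shut) to 1.0 (fully open); newtons is the grip in N (None keeps the last); returns when the fingers have stopped.
- bot.hold(seconds).
- bot.inverse_kinematics(position, orientation): joint angles nearest the present ones, or None.
- bot.read_camera(name): name is "scene" or "top"; returns a dict with "pixels" (420x560x3 uint8, blue, green, red), "fx", "fy", "cx", "cy" (pixels), "R" (3x3) and "t" (3): a world point X has camera coordinates R X + t. Camera axes: x right, y down, z forward; pixel columns grow to the right and rows downward; lengths in m; the calibration is good to about 2 mm. A picture is of the moment at which its call begins. There is no depth.
A pose or a line that the arm cannot do raises bot.MotionError and nothing moves.
- bot.job_done(): hands the job in, once; it reports no verdict.
Readings, each from a call of its own:
- bot.current_clock(): time.
- bot.current_joints(): joint angles.
- bot.current_joint_vel(): joint speeds.
- bot.current_effort(): joint torques, N m.
- bot.current_ee_pos(): TCP position.
- bot.current_tool_rot(): TCP orientation.
- bot.current_contact_force(): force on the tool from outside, world axes, zero at the start.
- bot.current_ft_torque(): the same for the moment, N m.
- bot.current_opening(): opening from 0.0 (shut) to 1.0 (fully open).
Only numpy, scipy, OpenCV 4.12 (cv2) and the standard library are available. Lean on these libraries where they do the work, as an engineer would, in place of code of your own. Each camera call takes 0.05 s, during which the arm holds its last target.

### The job

Turn the template tree so that its one empty branch points straight over the brass pointer on its base. Then take the loose plywood drilling template that stands on the bench, thread its eye onto that branch, press it home against the stop collar with a gentle, steady push of about 8 N for a second, and leave it hanging there, without forcing the tree or the branch and without disturbing the brass weight and the tape roll.

Things in the scene. Friction and masses are not known exactly. Their poses are not given: they have to be found in the camera images.
- rack: template tree, screwed to the bench: round dark steel base 140 mm across, up to 24 mm high, with an upright post 18 mm thick. Origin: centre of the base's underside, on the post axis; z up. A hub on the post (34 mm across, 144 to 170 mm above the bench) carries four round steel rods (branches) 90 degrees apart; three carry wooden templates fixed to them, the fourth is empty.
- pointer (a point): top of the small brass pointer block (24 x 10 mm) on the edge of the tree's base, 23 mm above the bench, on the base's -x side, 62 mm from the post axis
- rotor (a joint): angle of the hub about the upright post, rad: 0 when the empty branch points straight over the brass pointer, growing counter-clockwise seen from above; range -1.2 to 2.6, starts at 0.7 to 1.9. It turns stiffly (friction about 0.12 N m) and stays where it is left. Pushing the tree with more than 20 N damages it.
- hub (a point): point on the post axis, 158 mm above the bench, where the rods' centre lines meet; its axes turn with the hub, the empty branch lying along -x. The templates fixed on the other three branches hang 50 to 70 mm from the post axis, are up to 68 mm wide and reach 20 mm above and 70 mm below their rods.
- branch_tip (a point): centre of the half-ball end (radius 4 mm) of the empty branch: a steel rod 8 mm thick running straight from hub to here, 125 mm long, rising 6 degrees outward; 171 mm above the bench. A dark stop collar (18 mm across, 10 mm long, rigid) is clamped on it, its centre 47 to 82 mm from the post axis; its place is not measured and must be found by feel.
- template: the loose drilling template, 0.13 to 0.25 kg: a plywood plate 9 mm thick standing on a wooden foot 44 x 60 x 12 mm (x, y, z). Origin: centre of the foot's underside, z up. The plate stands over the foot's middle, faces to +x and -x, 46 mm wide (y), topped from 104 to 142 mm height by a tab 36 mm wide: grip it there, across the 9 mm. More than 20 N between template and tree damages them.
- template_eye (a point): centre of the round hanging eye, 14 mm in diameter, right through the plate along the template's x, 85 mm above the foot's underside
- brass_weight: turned brass weight, 47 mm across, 44 mm high, a loose bystander; origin at the centre of its underside; leave it where it is
- tape_2: small black tape roll lying flat, 53 mm across, 19 mm high, a loose bystander; origin at the centre of its underside; leave it where it is
There are look-alikes about, which are no part of the job. Leave any blue look-alike of the template alone.

How it is judged:
By the outcome, as a careful person would: the job done as asked, in the order asked, and still so for the second after the job is handed in, with the robot touching nothing.
It also fails if it takes over 72 s, if anything falls off the work surface, if the arm or the gripper's body presses on something with over 40 N, if the wrist force passes 120 N, or if a joint passes its speed limit or range.

## Working session

There is one attempt and no reset: what is moved stays moved. The work goes in short steps, each a Python script; the robot and the scene stay as the last script left them, time stands still between calls to the robot, and variables do not carry over. Pictures are saved under pics/ and viewed, and the job is handed in when it is done.

```bash
ls; mkdir -p pics
python3 - <<'E'
from workcell import bot
import cv2,numpy as np
for n in("scene","top"):
    d=bot.read_camera(n); cv2.imwrite(f"pics/{n}0.png",d["pixels"]); print(n,d["fx"],d["fy"],d["cx"],d["cy"],np.round(d["R"],4).tolist(),np.round(d["t"],4).tolist(), (-np.array(d["R"]).T@np.array(d["t"])).round(3))
print(bot.current_clock(),bot.current_tool_rot(),bot.current_contact_force())
E
```

```text
pics
scene 537.7142969023138 537.7142969023138 285.96839425765813 211.34811811428554 [[0.5468, -0.8371, 0.0183], [-0.6296, -0.4254, -0.6501], [0.552, 0.344, -0.7596]] [-0.3053, 0.474, 1.1724] [-0.182 -0.457  1.204]
top 490.63705431398245 490.63705431398245 286.11660149031934 205.3551349532108 [[0.0104, -0.9999, 0.0116], [-0.9824, -0.0124, -0.1864], [0.1866, -0.0094, -0.9824]] [0.0137, 0.6005, 1.4638] [0.317 0.035 1.55 ]
0.1 [ 2.66541374e+00  1.66177673e+00 -2.51926279e-03] [ 0.22726322 -0.13711439 -0.38574662]
```

View pics/scene0.png

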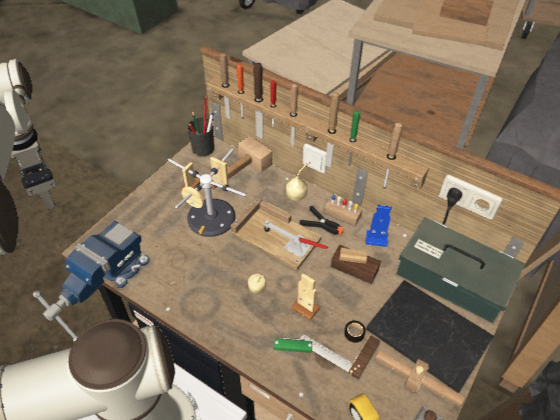

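View pics/top0.png

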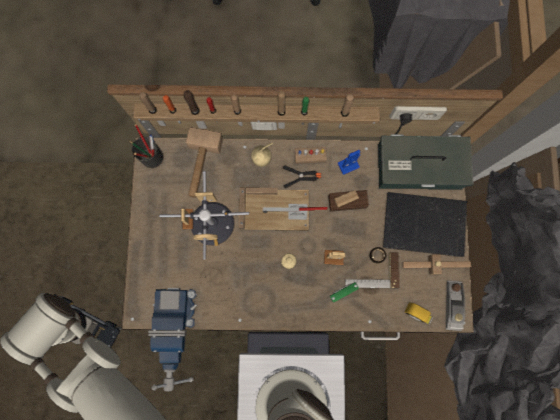

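The loose template (yellow plywood on a brown foot) is at about scene (306,297) and top (335,257). The tree is at scene (211,200) and top (210,220). The blue look-alike is at scene (378,225) and top (349,161). Next I'll zoom in.

Run:
```python
import cv2,numpy as np
s=cv2.imread("pics/scene0.png");t=cv2.imread("pics/top0.png")
a=cv2.resize(s[140:245,155:265],None,fx=5,fy=5,interpolation=cv2.INTER_CUBIC)
cv2.imwrite("pics/s_tree.png",a)
cv2.imwrite("pics/t_tree.png",cv2.resize(t[160:270,150:260],None,fx=5,fy=5,interpolation=cv2.INTER_CUBIC))
b=cv2.resize(s[260:350,240:380],None,fx=5,fy=5,interpolation=cv2.INTER_CUBIC)
cv2.imwrite("pics/s_temp.png",b)
cv2.imwrite("pics/t_temp.png",cv2.resize(t[225:305,270:400],None,fx=6,fy=6,interpolation=cv2.INTER_CUBIC))
```

```text
(no output)
```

View pics/s_tree.png

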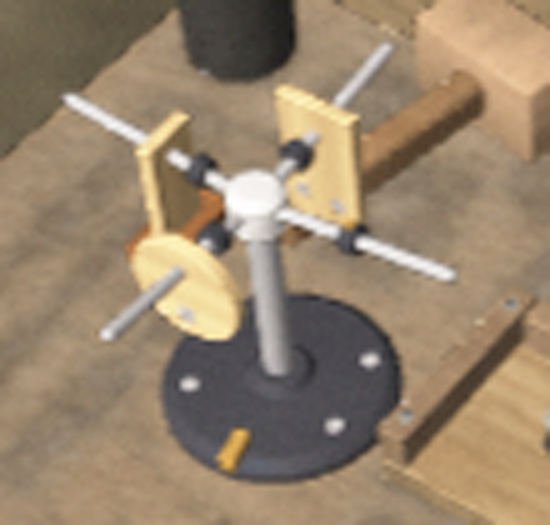

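View pics/t_tree.png

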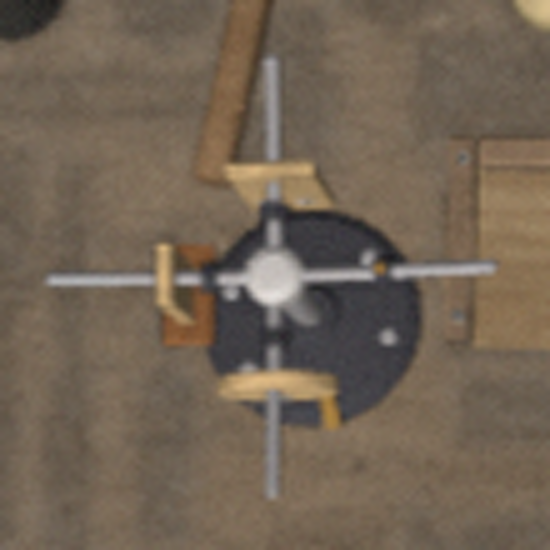

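View pics/s_temp.png

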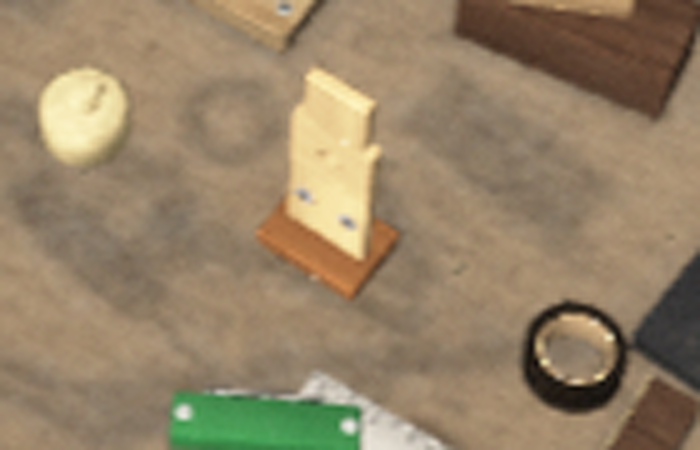

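View pics/t_temp.png

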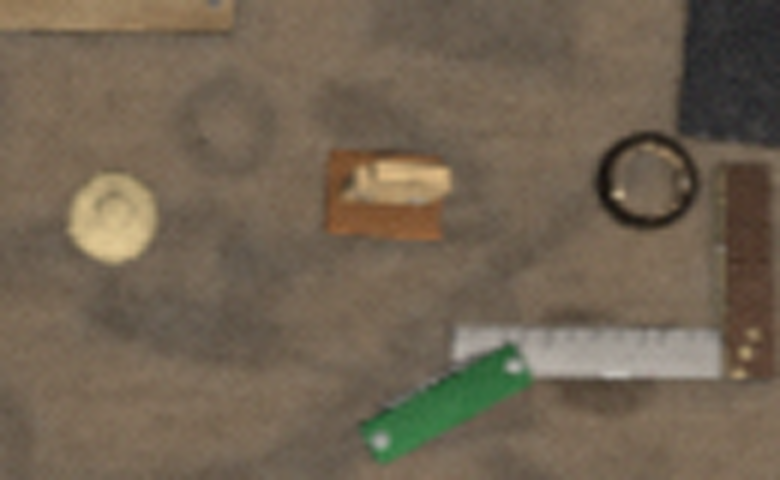

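Candidates for the loose template:
- Yellow plywood plate on a brown foot: scene (306,297), top (335,257). This fits the description: notched tab, standing on the bench.
- Blue look-alike: scene (378,225). I'll leave it alone.
- Fixed templates on the tree: scene (190,185), (219,170) and (193,198).

The close crop of the first one shows a plate with a tab on top and two screws. I choose it.

The tree's empty branch is the one ending at scene (245,195), top (249,214). The pointer is at scene (202,230), top (216,242). Now I'll measure.

```bash
cat > h.py <<'E'
import cv2,numpy as np
from workcell import bot
from scipy.spatial.transform import Rotation as Ro
def ray(d,u,v):
    R=np.array(d["R"]);t=np.array(d["t"]);c=-R.T@t
    w=R.T@np.array([(u-d["cx"])/d["fx"],(v-d["cy"])/d["fy"],1]);return c,w/np.linalg.norm(w)
def onz(d,u,v,z):
    c,w=ray(d,u,v);return c+w*(z-c[2])/w[2]
def tri(d1,p1,d2,p2):
    c1,w1=ray(d1,*p1);c2,w2=ray(d2,*p2)
    s=np.linalg.lstsq(np.c_[w1,-w2],c2-c1,rcond=None)[0]
    a=c1+s[0]*w1;b=c2+s[1]*w2;return (a+b)/2,np.linalg.norm(a-b)
def proj(d,X):
    p=np.array(d["R"])@X+np.array(d["t"]);return np.array([d["fx"]*p[0]/p[2]+d["cx"],d["fy"]*p[1]/p[2]+d["cy"]])
E
cat > m.py <<'E'
from h import *
S=bot.read_camera("scene");T=bot.read_camera("top")
def comps(d,roi,lo,hi,amin=6,show=""):
    x0,y0,x1,y1=roi;im=np.ascontiguousarray(d["pixels"][y0:y1,x0:x1]);h=cv2.cvtColor(im,cv2.COLOR_BGR2HSV)
    m=cv2.inRange(h,lo,hi);n,l,st,c=cv2.connectedComponentsWithStats(m)
    out=[]
    for i in range(1,n):
        if st[i,4]>=amin:
            ys,xs=np.nonzero(l==i);out.append((st[i,4],c[i]+[x0,y0],np.c_[xs+x0,ys+y0]))
    return sorted(out,key=lambda o:-o[0])
E
python3 - <<'E'
from m import *
for n,d,r,f in(("S",S,(195,220,212,240),0),("T",T,(208,232,224,250),0)):
    for o in comps(d,r,(8,140,120),(30,255,255),3):print(n,"pointer",o[0],o[1].round(1))
for n,d,r in(("S",S,(285,285,325,325)),("T",T,(320,245,350,270))):
    for lo,hi,k in(((3,120,40),(13,255,170),"foot"),((14,50,150),(30,200,255),"plate")):
        for o in comps(d,r,lo,hi,15)[:2]:
            b=cv2.boxPoints(cv2.minAreaRect(o[2].astype(np.float32)))
            print(n,k,o[0],o[1].round(1),b.round(1).tolist())
for n,d,r in(("S",S,(160,150,255,220)),("T",T,(155,165,255,265))):
    for o in comps(d,r,(0,0,135),(179,60,255),5)[:8]:
        p=o[2];print(n,"bright",o[0],o[1].round(1),"L",p[p[:,0].argmin()],"R",p[p[:,0].argmax()],"T",p[p[:,1].argmin()],"B",p[p[:,1].argmax()])
E
```

```text
S pointer 25 [201.2 229.7]
T pointer 13 [215.8 242.2]
S foot 79 [309.1 309. ] [[291.6000061035156, 305.3999938964844], [301.6000061035156, 292.5], [319.79998779296875, 306.6000061035156], [309.79998779296875, 319.6000061035156]]
S plate 711 [304.9 296. ] [[285.0, 285.0], [324.0, 285.0], [324.0, 311.0], [285.0, 311.0]]
S plate 193 [294.8 320.2] [[285.0, 324.0], [285.0, 313.0], [312.0, 313.0], [312.0, 324.0]]
T foot 95 [332.1 259.3] [[323.6000061035156, 262.8999938964844], [325.0, 249.39999389648438], [343.1000061035156, 251.1999969482422], [341.70001220703125, 264.70001220703125]]
T plate 92 [336.5 255. ] [[328.0, 252.0], [344.0, 252.0], [344.0, 258.0], [328.0, 258.0]]
S bright 351 [207.4 187.5] L [196 174] R [223 185] T [211 172] B [209 214]
S bright 86 [235.8 191. ] L [226 188] R [246 194] T [230 186] B [244 196]
S bright 64 [175.8 163.3] L [167 159] R [184 166] T [169 158] B [181 168]
S bright 60 [182.5 200.4] L [175 205] R [191 194] T [190 193] B [176 208]
S bright 56 [226.5 155.4] L [221 159] R [233 150] T [229 150] B [223 161]
S bright 21 [235.9 180.5] L [232 181] R [239 179] T [234 179] B [237 183]
S bright 14 [190.3 171.6] L [188 171] R [192 171] T [189 170] B [190 173]
S bright 12 [191.7 202.3] L [190 201] R [193 202] T [190 201] B [192 204]
T bright 150 [206.1 215.4] L [194 215] R [224 214] T [202 210] B [204 223]
T bright 43 [238.  213.6] L [228 214] R [248 213] T [230 213] B [229 215]
T bright 43 [169.7 215.5] L [159 216] R [180 215] T [160 215] B [159 216]
T bright 29 [203.7 179.8] L [203 172] R [204 172] T [203 172] B [204 191]
T bright 26 [203.9 247.7] L [203 238] R [205 238] T [203 238] B [204 259]
T bright 11 [204.1 197.6] L [203 197] R [205 196] T [204 196] B [203 199]
T bright 10 [187.  215.5] L [185 215] R [189 215] T [185 215] B [185 216]
T bright 9 [204.4 206.2] L [204 204] R [205 205] T [204 204] B [204 208]
```

Run:
```python
from m import *
P={}
for k,a,b in(("empty",(245.6,194.8),(248.6,213.4)),("opp",(168,159.3),(159.2,215.7)),("front",(175.6,206.6),(203.8,259.5)),("back",(232.6,149.8),(203.5,171.7)),("hubtop",(206.4,178.5),(204.3,215.0)),("pointer",(201.2,229.7),(215.8,242.2))):
    P[k],g=tri(S,a,T,b);print(k,P[k].round(4),round(g,4))
print("len",np.linalg.norm((P["empty"]-P["opp"])[:2]),np.linalg.norm((P["front"]-P["back"])[:2]))
c=sum(P[k] for k in("empty","opp","front","back"))/4
c1=(P["empty"]+P["opp"])/2;c2=(P["front"]+P["back"])/2;print("axis",c.round(4),c1.round(4),c2.round(4))
for k in("empty","pointer"):
    v=P[k]-c;print(k,np.hypot(*v[:2]),np.degrees(np.arctan2(v[1],v[0])))
pS=onz(S,201.2,229.7,.021);pT=onz(T,215.8,242.2,.021);print("pointer z",pS,pT)
for z in (0.02,):
  # base ellipse
  for n,d,r in(("S",S,(185,195,240,240)),("T",T,(188,198,238,248))):
    from m import comps
    o=comps(d,r,(0,0,20),(179,110,85),30)[0]
    h=cv2.convexHull(o[2].astype(np.int32));print(n,o[0],cv2.fitEllipse(h), [onz(d,*cv2.fitEllipse(h)[0],zz).round(4).tolist() for zz in (0,.012,.024)])
# plate/foot
for n,a in(("S",[(291.6,305.4),(301.6,292.5),(319.8,306.6),(309.8,319.6)]),("T",[(323.6,262.9),(325,249.4),(343.1,251.2),(341.7,264.7)])):
    d=S if n=="S" else T
    q=[onz(d,*p,.012) for p in a];print(n,np.round(q,4).tolist())
print("tab top centre T z.142",onz(T,340,254.5,.142))
```

```text
empty [0.5541 0.1272 0.1747] 0.0025
opp [0.5443 0.3814 0.1717] 0.0009
front [0.4219 0.2488 0.1759] 0.0021
back [0.6762 0.2612 0.1684] 0.0028
hubtop [0.5497 0.254  0.1653] 0.003
pointer [0.4873 0.2382 0.0221] 0.0006
len 0.254421428298375 0.25465050931602523
axis [0.5491 0.2547 0.1727] [0.5492 0.2543 0.1732] [0.5491 0.255  0.1722]
empty 0.12754950528973344 -87.76845604940007
pointer 0.06400199452906562 -165.12754760610483
pointer z [0.48814431 0.23866698 0.021     ] [0.48717473 0.23860506 0.021     ]
S 862 ((211.65567016601562, 216.62220764160156), (36.931575775146484, 46.38291549682617), 88.06421661376953) [[0.555, 0.2566, 0.0], [0.5477, 0.2495, 0.012], [0.5404, 0.2424, 0.024]]
T 951 ((211.1099853515625, 222.05528259277344), (42.49214553833008, 45.75981140136719), 118.47188568115234) [[0.5538, 0.2587, 0.0], [0.552, 0.257, 0.012], [0.5501, 0.2553, 0.024]]
S [[0.4294, -0.101, 0.012], [0.4759, -0.1019, 0.012], [0.4662, -0.1624, 0.012], [0.4205, -0.1607, 0.012]]
T [[0.4273, -0.0988, 0.012], [0.4695, -0.1034, 0.012], [0.4645, -0.1602, 0.012], [0.4223, -0.1553, 0.012]]
tab top centre T z.142 [ 0.44245139 -0.1346896   0.142     ]
```

Run:
```python
import cv2,numpy as np
s=cv2.imread("pics/scene0.png");t=cv2.imread("pics/top0.png")
cv2.imwrite("pics/s_temp2.png",cv2.resize(s[270:325,285:330],None,fx=10,fy=10,interpolation=cv2.INTER_CUBIC))
cv2.imwrite("pics/t_temp2.png",cv2.resize(t[245:270,320:350],None,fx=20,fy=20,interpolation=cv2.INTER_CUBIC))
```

```text
(no output)
```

View pics/s_temp2.png

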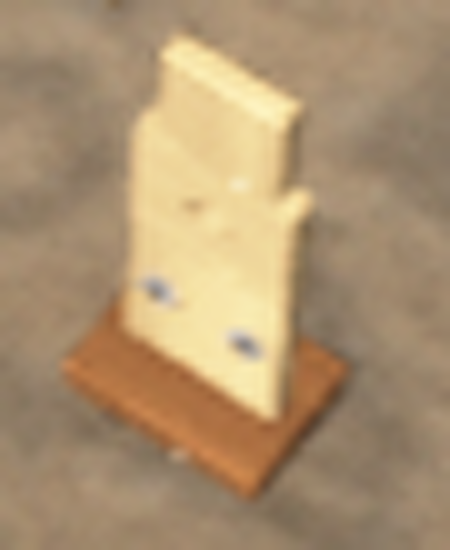

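View pics/t_temp2.png

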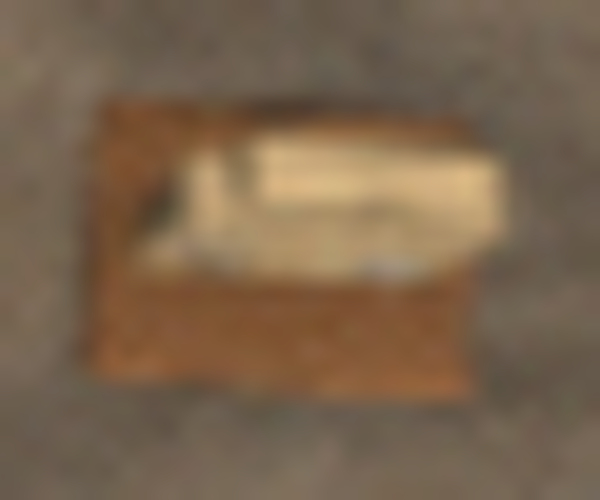

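```bash
cat >> h.py <<'E'
def down(a):  # tool down, jaw axis at world angle a
    return np.array([[np.cos(a),np.sin(a),0],[np.sin(a),-np.cos(a),0],[0,0,-1]])
def rv(M): return Ro.from_matrix(M).as_rotvec()
AX=np.array([.5493,.2546]); PHI=np.radians(-165.0)
E
python3 - <<'E'
from m import *
def px(x,y,f,x0,y0): return ((x+.5)/f-.5+x0,(y+.5)/f-.5+y0)
a=px(231,78,10,285,270);b=px(380,178,20,320,245)
print(a,b,tri(S,a,T,b))
# top-face ends scene: left (172,47), right (293,108)
q=[onz(S,*px(*p,10,285,270),.142) for p in((172,47),(293,107))];print(np.round(q,4),"yaw",np.degrees(np.arctan2(-(q[0]-q[1])[0],(q[0]-q[1])[1])))
q=[onz(T,*px(*p,20,320,245),.142) for p in((255,175),(505,181))];print(np.round(q,4),"yaw",np.degrees(np.arctan2(-(q[0]-q[1])[0],(q[0]-q[1])[1])))
# IK feasibility
r=.107
for off in(np.pi/2,-np.pi/2):
    for ph in np.radians([-87.8,-126,-165]):
        for z in(.154,.30):
            p=[AX[0]+r*np.cos(ph),AX[1]+r*np.sin(ph),z];print(np.degrees(off),np.degrees(ph).round(),z,np.round(bot.inverse_kinematics(p,rv(down(ph+off))),2))
for a_ in(0,np.pi): print(np.round(bot.inverse_kinematics([.446,-.13,.106],rv(down(a_))),2),np.round(bot.inverse_kinematics([.42,.22,.2],rv(down(a_))),2))
E
```

```text
(307.65, 277.35) (338.525, 253.425) (array([ 0.44564757, -0.13064976,  0.14420547]), np.float64(0.001110996901277929))
[[ 0.447  -0.1142  0.142 ]
 [ 0.4486 -0.1467  0.142 ]] yaw 2.7267920055217525
[[ 0.4457 -0.1125  0.142 ]
 [ 0.4453 -0.1484  0.142 ]] yaw -0.714790284416362
90.0 -88.0 0.154 [ 0.05  0.21  1.67 -0.    1.27  0.01]
90.0 -88.0 0.3 [ 0.05  0.11  1.48 -0.    1.55  0.01]
90.0 -126.0 0.154 [ 0.1   0.06  1.83 -0.    1.25  0.73]
90.0 -126.0 0.3 [ 0.1  -0.04  1.64 -0.    1.54  0.73]
90.0 -165.0 0.154 [ 0.23  0.02  1.87 -0.    1.25  1.54]
90.0 -165.0 0.3 [ 0.23 -0.08  1.68 -0.    1.55  1.54]Traceback (most recent call last):
  File "<stdin>", line 13, in <module>
    return _wrapfunc(a, 'round', decimals=decimals, out=out)
    return _wrapit(obj, method, *args, **kwds)
    result = getattr(arr, method)(*args, **kwds)
TypeError: unsupported operand type(s) for *: 'NoneType' and 'float'
```

Run:
```python
from h import *
r=.107;ph=np.radians(-87.8)
P=lambda ph,z:[AX[0]+r*np.cos(ph),AX[1]+r*np.sin(ph),z]
p=bot.current_ee_pos()
bot.set_gripper(.42,5)
bot.line_to([p[0],p[1],.32],max_speed=.25)
bot.goto(P(ph,.30),rv(down(ph+np.pi/2)))
bot.line_to(P(ph,.154),max_speed=.12)
print(bot.current_ee_pos(),bot.current_contact_force(),bot.current_clock())
d=bot.read_camera("top");cv2.imwrite("pics/t1.png",cv2.resize(d["pixels"][160:270,150:260],None,fx=5,fy=5))
d=bot.read_camera("scene");cv2.imwrite("pics/s1.png",cv2.resize(d["pixels"][100:260,150:310],None,fx=4,fy=4)[:600])
```

```text
[0.55411561 0.14773666 0.15502302] [-0.40416246 -0.22866835  0.46053414] 4.975
```

View pics/s1.png

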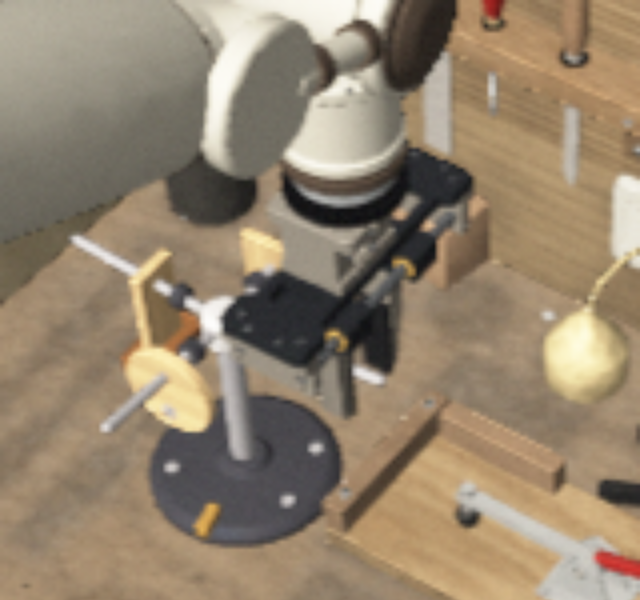

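The empty branch lies between the two fingers, with its tip visible past them at crop (370,376) and no contact force. I'll close gently and sweep the arc.

Run:
```python
from h import *
r=.107
P=lambda ph,z:[AX[0]+r*np.cos(ph),AX[1]+r*np.sin(ph),z]
bot.set_gripper(0,5)
print(bot.current_opening()*92,bot.current_contact_force().round(2))
for ph in np.linspace(np.radians(-87.8),PHI,9)[1:]:
    bot.line_to(P(ph,.154),rv(down(ph+np.pi/2)),max_speed=.08)
    f=bot.current_contact_force();print(np.degrees(ph).round(1),f.round(2),np.round(bot.current_opening()*92,1))
    if np.linalg.norm(f)>9: print("stop");break
bot.hold(.2);print(bot.current_contact_force().round(2),bot.current_ee_pos().round(4),bot.current_clock())
```

```text
7.429841348739737 [ 0.52  1.01 -0.84]
-97.4 [-1.29 -0.08  1.65] 7.2
-107.1 [-1.71  1.06  1.54] 7.6
-116.7 [-2.11 -1.17  0.75] 7.7
-126.4 [-2.33 -2.26  1.5 ] 7.8
-136.0 [-4.43 -1.16  3.58] 7.4
-145.7 [-3.44 -1.7   2.46] 7.8
-155.4 [-5.63 -0.61  3.69] 8.0
-165.0 [-5.75  0.18  2.65] 8.1
[-4.77 -0.34  1.53] [0.446  0.2266 0.1539] 8.8417
```

Run:
```python
from h import *
bot.set_gripper(.42,5)
p=bot.current_ee_pos()
bot.line_to([p[0],p[1],.30],max_speed=.2)
bot.goto([.446,-.1305,.27],rv(down(np.radians(176))) if 0 else rv(down(np.radians(-4))))
print(bot.current_joints().round(2),bot.current_clock())
for n in("scene","top"):
    d=bot.read_camera(n);cv2.imwrite(f"pics/{n}2.png",d["pixels"])
    c=d["pixels"][140:245,155:265] if n=="scene" else d["pixels"][160:270,150:260]
    cv2.imwrite(f"pics/{n}2c.png",cv2.resize(c,None,fx=5,fy=5,interpolation=cv2.INTER_CUBIC))
```

```text
[-0.54 -0.17  1.82  0.    1.5  -0.48] 12.0917
```

View pics/top2c.png

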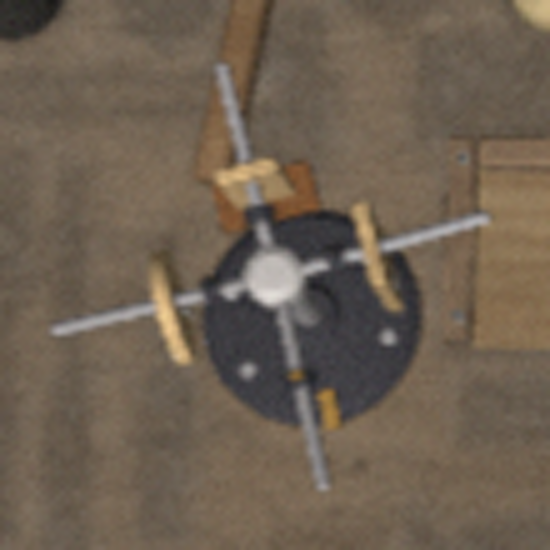

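View pics/scene2c.png

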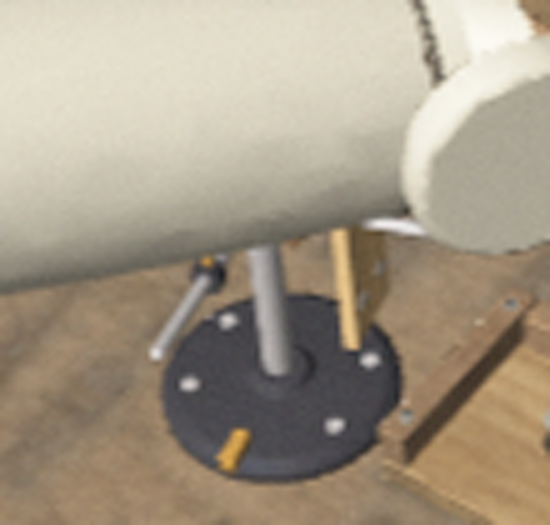

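View pics/scene2.png

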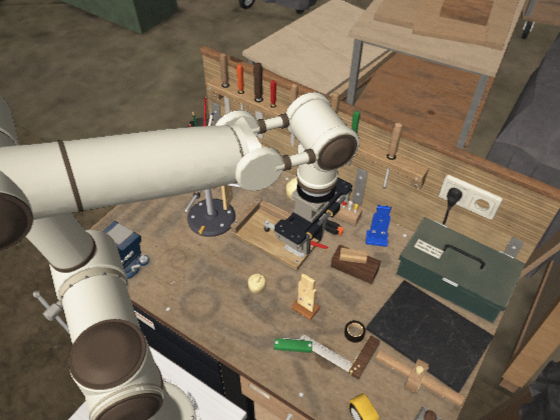

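The empty branch now points down-left in the scene view, with its tip at scene (186,210) and top (214,257). Next I'll check its angle against the pointer.

Run:
```python
from m import *
def px(x,y,f,x0,y0): return ((x+.5)/f-.5+x0,(y+.5)/f-.5+y0)
b=px(322,487,5,150,160);a=px(156,354,5,155,140)
X,g=tri(S,a,T,b);print(a,b,X,g)
v=X[:2]-AX;print(np.hypot(*v),np.degrees(np.arctan2(v[1],v[0])))
# opposite/side tips from top at z=.1727
tips={k:onz(T,*px(*p,5,150,160),.172) for k,p in dict(e=(322,487),b=(221,67),r=(488,218),l=(53,331)).items()}
c=sum(tips.values())/4;print("centre",c)
for k,o in(("e",0),("b",180),("r",-90),("l",90)):
    w=tips[k]-c;print(k,np.hypot(*w[:2]),(np.degrees(np.arctan2(w[1],w[0]))-o)%360-360)
# circle fit of base rim: disc top height ~? and pointer corners
for z in(.018,.022):
  for p in((325,395),(333,428)):print(z,onz(T,*px(*p,5,150,160),z))
# base fit both views: hull of dark pixels cast at z=.018
for n,d,r in(("S",S,(183,195,240,240)),("T",T,(186,198,240,250))):
    o=comps(d,r,(0,0,20),(179,110,85),30)[0]
    h=cv2.convexHull(o[2].astype(np.int32))[:,0]
    q=np.array([onz(d,*p,.016)[:2] for p in h])
    A=np.c_[2*q,np.ones(len(q))];s=np.linalg.lstsq(A,(q**2).sum(1),rcond=None)[0];print(n,s[:2],np.sqrt(s[2]+s[:2]@s[:2]))
print([comps(d,r,(8,140,120),(30,255,255),3)[0][1] for d,r in((S,(195,220,212,240)),(T,(212,235,224,250)))])
```

```text
(185.8, 210.4) (214.0, 257.0) [0.42912705 0.22157596 0.17206575] 0.0011058343180560687
0.1246279421263237 -164.6341751751303
centre [0.54926896 0.25539029 0.172     ]
e 0.12507596745545238 -164.5043641300767
b 0.12551992728965541 -164.29234529404775
r 0.12697370956551943 -344.49156611358603
l 0.12651010865623413 -344.29084079751374
0.018 [0.49877775 0.24317746 0.018     ]
0.018 [0.47812002 0.23740774 0.018     ]
0.022 [0.49830233 0.24263369 0.022     ]
0.022 [0.47769854 0.23687903 0.022     ]
S [0.54485608 0.24817645] 0.06891103619540512
T [0.55151334 0.25573201] 0.07051055160218755
[array([201.23076923, 229.57692308]), array([215.66666667, 241.22222222])]
```

The branch is at about -164.4° and the pointer about -164.6° (its block axis -164.4°), so they agree to under 1°. Now I'll grip the template.

Run:
```python
from h import *
R0=rv(down(np.radians(-4)))
bot.line_to([.4458,-.1305,.15],R0,max_speed=.2)
bot.line_to([.4458,-.1305,.104],R0,max_speed=.08)
print(bot.current_contact_force().round(2),bot.current_ee_pos().round(4))
bot.set_gripper(0,45)
print("open mm",bot.current_opening()*92,bot.current_contact_force().round(2))
bot.line_to([.4458,-.1305,.25],R0,max_speed=.12)
bot.hold(.2)
print(bot.current_contact_force().round(2),bot.current_opening()*92,bot.current_clock())
for n in("scene","top"):
    d=bot.read_camera(n);cv2.imwrite(f"pics/{n}3.png",d["pixels"])
d=bot.read_camera("scene");cv2.imwrite("pics/s3c.png",cv2.resize(d["pixels"][180:330,240:390],None,fx=4,fy=4,interpolation=cv2.INTER_CUBIC))
```

```text
[-0.05  0.18  0.9 ] [ 0.4461 -0.1307  0.1044]
open mm 9.482577232306127 [-0.16  0.12  0.89]
[-0.38  0.67 -2.43] 8.689148255248435 15.8833
```

View pics/s3c.png

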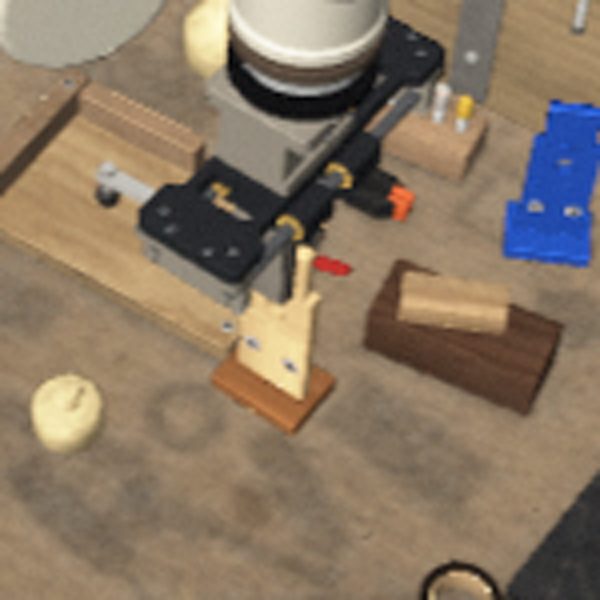

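Run:
```python
from m import *
def px(x,y,f,x0,y0): return ((x+.5)/f-.5+x0,(y+.5)/f-.5+y0)
z=.158
for n,d,r in(("S",S,(285,255,330,295)),("T",T,(318,240,355,285))):
    o=comps(d,r,(3,120,40),(13,255,190),15)[0];b=cv2.boxPoints(cv2.minAreaRect(o[2].astype(np.float32)));print(n,o[0],b.round(1).tolist());
    q=np.array([onz(d,*p,z) for p in b]);print(q.round(4).tolist(),q.mean(0))
L,F,Rr=[onz(S,*px(*p,4,240,180),z) for p in((212,379),(292,421),(335,376))]
print(L,F,Rr,(L+Rr)/2,np.linalg.norm(L-F),np.linalg.norm(F-Rr))
cv2.imwrite("pics/t3c.png",cv2.resize(T["pixels"][215:295,300:380],None,fx=7,fy=7,interpolation=cv2.INTER_CUBIC))
cv2.imwrite("pics/s3d.png",cv2.resize(S["pixels"][235:290,285:335],None,fx=11,fy=11,interpolation=cv2.INTER_CUBIC))
print(bot.current_ee_pos())
```

```text
S 234 [[291.6000061035156, 275.20001220703125], [301.29998779296875, 260.1000061035156], [323.70001220703125, 274.3999938964844], [313.8999938964844, 289.5]]
[[0.4222, -0.1011, 0.158], [0.4712, -0.097, 0.158], [0.4656, -0.162, 0.158], [0.4177, -0.1646, 0.158]] [ 0.44418026 -0.13119401  0.158     ]
T 32 [[327.70001220703125, 259.0], [328.6000061035156, 252.8000030517578], [336.8999938964844, 254.0], [336.0, 260.1000061035156]]
[[0.428, -0.0978, 0.158], [0.4455, -0.1004, 0.158], [0.4424, -0.1239, 0.158], [0.4249, -0.1212, 0.158]] [ 0.43520312 -0.11082206  0.158     ]
[ 0.42540008 -0.10186293  0.158     ] [ 0.42672192 -0.15558857  0.158     ] [ 0.46717027 -0.16036762  0.158     ] [ 0.44628518 -0.13111528  0.158     ] 0.0537418978846029 0.04072970458713736
[ 0.44578013 -0.13048267  0.24994055]
```

View pics/t3c.png

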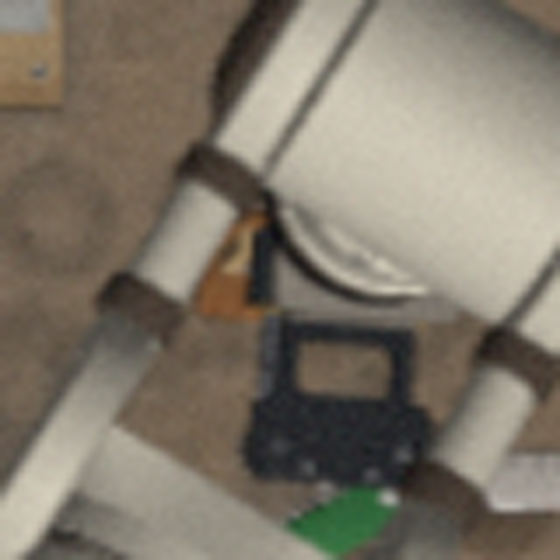

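View pics/s3d.png

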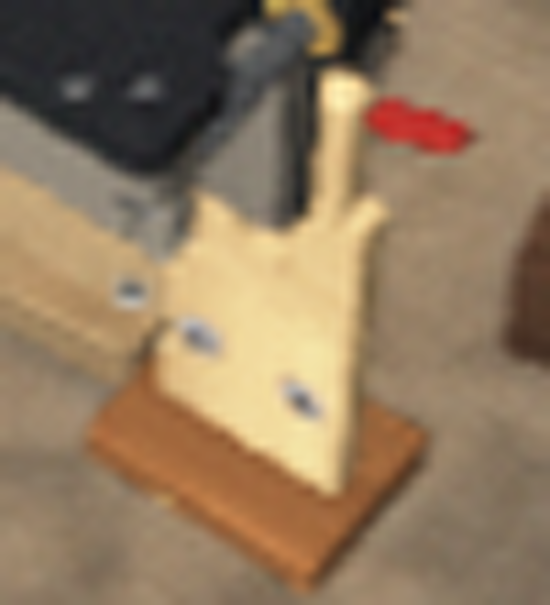

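The plate is gripped: jaw gap about 9 mm, weight about 3.3 N on the wrist. The foot centre is within 1 mm of the TCP line. Next is the pre-insert pose, tilted 6° so the eye is parallel to the rod.

```bash
cat >> h.py <<'E'
C=np.array([.5492,.2550]);BR=np.radians(-164.4);t6=np.radians(6)
hin=-np.array([np.cos(BR),np.sin(BR)])
d_in=np.array([*(np.cos(t6)*hin),-np.sin(t6)])
zt=np.array([*(-np.sin(t6)*hin),-np.cos(t6)])
yt=np.cross(zt,d_in)
RT=np.c_[d_in,yt,zt]; RTv=rv(RT)
EYE=.0194
def tcp(s,dy=0,dz=0): # eye at distance s along rod from hub point, offsets along yt and up
    E=np.array([*C,.158])-d_in*s
    return E-EYE*zt+yt*dy-zt*dz
E
python3 - <<'E'
from h import *
p=tcp(.175);print(p,bot.inverse_kinematics(p,RTv))
bot.line_to([.40,.06,.26],rv(down(np.radians(6))),max_speed=.2)
bot.line_to([p[0],p[1],.26],rv(down(np.radians(15.6))),max_speed=.2)
bot.line_to(p,RTv,max_speed=.1)
bot.hold(.3)
print(bot.current_ee_pos().round(4),bot.current_contact_force().round(2),bot.current_ft_torque().round(3),bot.current_opening()*92,bot.current_clock())
d=bot.read_camera("scene");cv2.imwrite("pics/s4.png",cv2.resize(d["pixels"][130:270,120:270],None,fx=4,fy=4,interpolation=cv2.INTER_CUBIC))
d=bot.read_camera("top");cv2.imwrite("pics/t4.png",cv2.resize(d["pixels"][180:310,150:290],None,fx=4,fy=4,interpolation=cv2.INTER_CUBIC))
E
```

```text
[0.38352306 0.20874217 0.19558621] [ 0.22413032 -0.10462945  1.90721917 -0.00507115  1.44360386 -0.04723445]
[0.3838 0.2088 0.1961] [ 0.67  0.29 -1.88] [ 0.007 -0.088  0.027] 8.688932390413589 19.2583
```

View pics/s4.png

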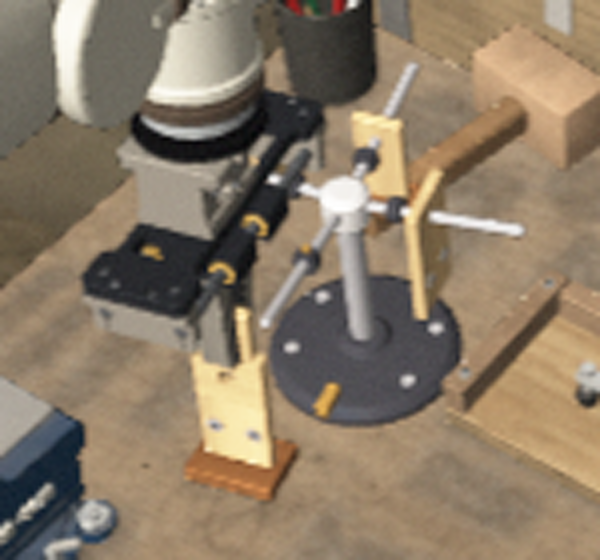

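View pics/t4.png

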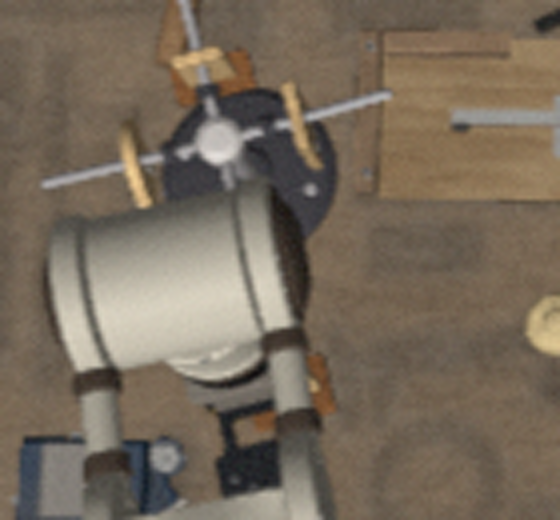

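The scene crop shows the eye at about (224,376) and the branch tip at about (266,323). I'll compare those with the predicted projections.

Run:
```python
from m import *
cr=lambda P:((proj(S,P)-[120,130]+.5)*4-.5).round(1)
t=bot.current_ee_pos();E=t+EYE*zt
print("eye outer face",cr(E-d_in*.0045),"tip",cr(np.array([*C,.158])-d_in*.125))
for s in(.05,.06,.065,.07,.08):print(s,cr(np.array([*C,.158])-d_in*s))
cv2.imwrite("pics/s4z.png",cv2.resize(S["pixels"][185:255,160:220],None,fx=8,fy=8,interpolation=cv2.INTER_CUBIC))
for P in(E-d_in*.0045,np.array([*C,.158])-d_in*.125):print(((proj(S,P)-[160,185]+.5)*8-.5).round(1))
```

```text
eye outer face [226.2 381.4] tip [264.4 323.9]
0.05 [313.5 249.7]
0.06 [307.1 259.3]
0.065 [303.9 264.1]
0.07 [300.7 268.9]
0.08 [294.3 278.7]
[132.9 323.3]
[209.2 208.3]
```

View pics/s4z.png

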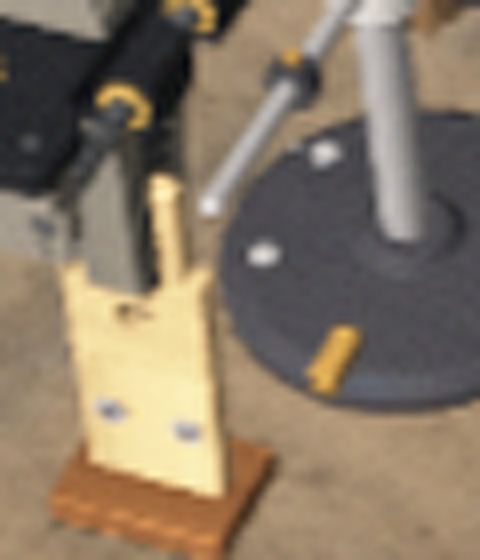

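The tip projection matches to 1-2 px. The eye's dark opening is centred near x 131 in the crop (predicted 133), and what shows is its shaded upper part. The collar appears to sit around s≈58-60 mm. I'll thread in small steps, watching the force.

```bash
cat >> h.py <<'E'
def favg(n=6):
    a=[]
    for _ in range(n): a.append(bot.current_contact_force()); bot.hold(.01)
    return np.mean(a,0)
def comp(f): return np.array([-f@d_in,f@yt,-f@zt])  # resist along rod, side, up
E
python3 - <<'E'
from h import *
bot.line_to(tcp(.140),RTv,max_speed=.08);bot.hold(.2)
f0=favg(10);np.save("f0.npy",f0);print(f0.round(2),bot.current_clock())
for s in np.arange(.134,.0845,-.005):
    bot.line_to(tcp(s),RTv,max_speed=.05)
    f=comp(favg(4)-f0);print(round(s,4),f.round(2))
    if np.abs(f).max()>4: print("STOP");break
print(bot.current_ee_pos().round(4),tcp(s).round(4),bot.current_clock())
d=bot.read_camera("scene");cv2.imwrite("pics/s5.png",cv2.resize(d["pixels"][130:270,120:270],None,fx=4,fy=4,interpolation=cv2.INTER_CUBIC))
E
```

```text
[ 0.01  0.03 -1.73] 20.325
0.134 [-0.07 -0.02 -0.07]
0.129 [-0.08  0.31  0.1 ]
0.124 [0.32 0.   0.2 ]
0.119 [ 0.08 -0.1  -0.36]
0.114 [ 0.   -0.09 -0.28]
0.109 [ 0.37 -0.15  0.12]
0.104 [-0.21 -0.19 -0.04]
0.099 [ 0.27 -0.05  0.1 ]
0.094 [-0.24 -0.14 -0.05]
0.089 [-0.09 -0.16 -0.27]
[0.466  0.2318 0.1865] [0.4659 0.2317 0.1866] 23.175
```

View pics/s5.png

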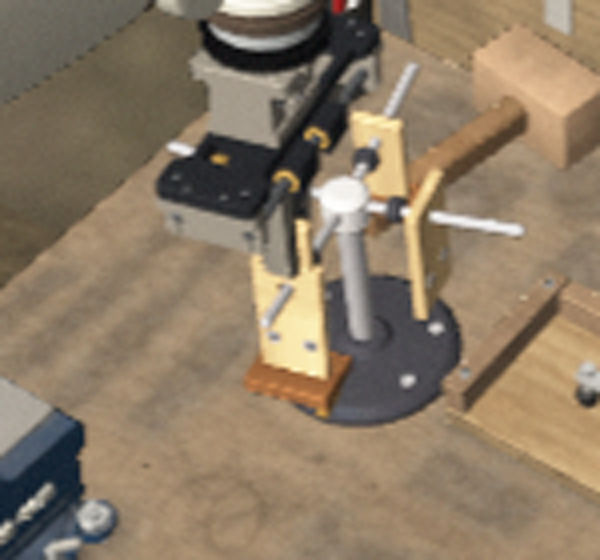

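The rod passes through the eye and sticks out in front of the plate at crop (277,305), with no contact force. Now I'll feel for the collar.

Run:
```python
from h import *
f0=np.load("f0.npy")
s=.089
while s>.054:
    s-=.0015
    bot.line_to(tcp(s),RTv,max_speed=.03)
    f=comp(favg(3)-f0)
    if abs(f).max()>.7: print(round(s,4),f.round(2))
    if f[0]>1.8 or abs(f).max()>4: 
        print("CONTACT");break
open("s.txt","w").write(str(s));print(s,comp(favg(8)-f0).round(2),bot.current_ee_pos().round(4),tcp(s).round(4),bot.current_clock())
```

```text
0.0755 [ 0.65 -0.12 -0.83]
0.071 [5.83 0.4  2.53]
CONTACT
0.07099999999999998 [5.39 0.14 3.08] [0.4822 0.2364 0.1847] [0.4831 0.2366 0.1847] 26.5917
```

Run:
```python
from h import *
f0=np.load("f0.npy");s=float(open("s.txt").read())
dz=0
for _ in range(14):
    f=comp(favg(6)-f0);print(round(s,5),round(dz,5),f.round(2))
    if abs(f[0]-8)<.6 and abs(f[2])<1.5: break
    s-=np.clip((8-f[0])*.00010,-.0003,.0003)
    dz+=np.clip(f[2]*.0001,-.0003,.0003)
    bot.line_to(tcp(s,0,dz),RTv,max_speed=.02)
open("s.txt","w").write(f"{s} {dz}");t0=bot.current_clock()
for _ in range(6):
    bot.hold(.2);print(comp(bot.current_contact_force()-f0).round(2))
print(t0,bot.current_clock(),bot.current_opening()*92,bot.current_ft_torque().round(3))
```

```text
0.071 0 [5.55 0.07 2.51]
0.07076 0.00025 [6.28 0.47 2.18]
0.07058 0.00047 [5.95 0.08 1.64]
0.07038 0.00063 [6.46 0.54 1.67]
0.07023 0.0008 [6.16 0.45 0.75]
0.07004 0.00088 [7.16 0.32 1.09]
0.06996 0.00098 [7.24 0.02 0.99]
0.06988 0.00108 [7.05 0.53 0.52]
0.06979 0.00114 [6.95 0.6  0.8 ]
0.06968 0.00122 [7.3  0.49 0.32]
0.06961 0.00125 [7.65 0.56 0.65]
[8.77 0.61 0.65]
[7.48 1.48 0.83]
[8.14 0.13 0.24]
[ 7.53 -0.56  0.28]
[ 7.96 -1.05  0.74]
[ 8.4  -0.11 -0.21]
29.6417 30.8417 8.351472602864556 [-0.508  1.425  0.045]
```

The push held at about 8 N for 1.2 s. Next I'll ease off, lower the eye's upper edge onto the rod, and release.

Run:
```python
from h import *
f0=np.load("f0.npy");s,dz=map(float,open("s.txt").read().split())
for _ in range(6):
    f=comp(favg(4)-f0)
    if f[0]<2.5: break
    s+=.0003;bot.line_to(tcp(s,0,dz),RTv,max_speed=.02)
print(s,f.round(2))
for _ in range(10):
    dz-=.0005;bot.line_to(tcp(s,0,dz),RTv,max_speed=.02)
    f=comp(favg(4)-f0)
    if f[2]>1.5: break
print(s,dz,f.round(2),bot.current_clock())
bot.set_gripper(.3,10)
bot.hold(.3);print(favg().round(2))
d=bot.read_camera("scene");cv2.imwrite("pics/s6.png",cv2.resize(d["pixels"][130:270,120:270],None,fx=4,fy=4,interpolation=cv2.INTER_CUBIC))
p=tcp(s,0,dz)
bot.line_to(p-zt*.06,RTv,max_speed=.08)
q=p-zt*.06
bot.line_to([q[0],q[1],.33],max_speed=.15)
print(favg().round(2),bot.current_clock())
bot.goto([.30,-.30,.33],rv(down(-.7)))
bot.hold(.5)
d=bot.read_camera("scene");cv2.imwrite("pics/s7.png",d["pixels"]);cv2.imwrite("pics/s7c.png",cv2.resize(d["pixels"][130:270,120:270],None,fx=4,fy=4,interpolation=cv2.INTER_CUBIC))
d=bot.read_camera("top");cv2.imwrite("pics/t7.png",d["pixels"]);cv2.imwrite("pics/t7c.png",cv2.resize(d["pixels"][160:280,150:270],None,fx=5,fy=5,interpolation=cv2.INTER_CUBIC))
print(bot.current_clock())
```

```text
0.07141007141718611 [ 4.89  0.2  -3.24]
0.07141007141718611 -0.0002518534043559437 [ 7.87 -0.24  2.81] 33.3917
[ 0.32  0.1  -0.42]
[-0.11  0.06 -0.45] 35.9333
38.5917
```

View pics/s7.png

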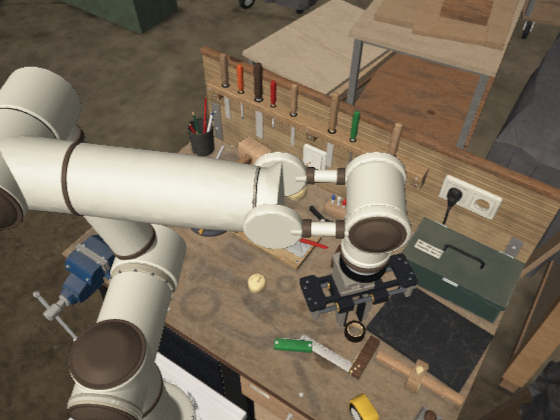

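View pics/s7c.png

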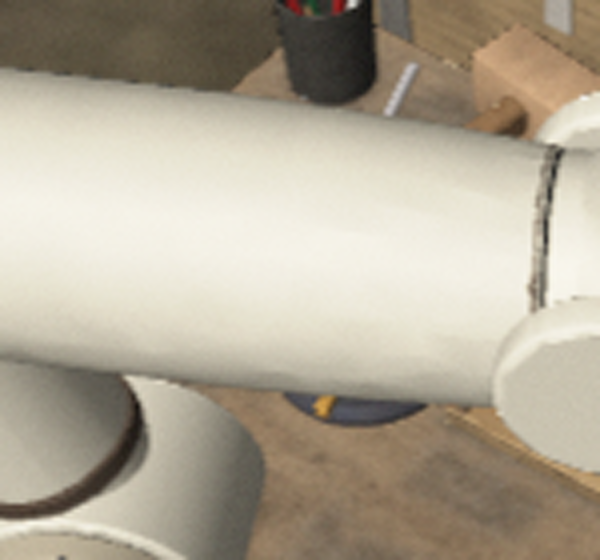

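View pics/t7c.png

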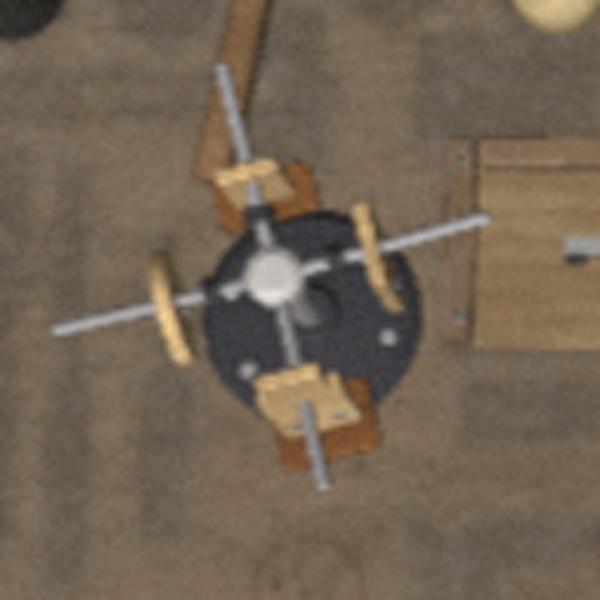

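The top view shows the template hanging on the branch, with its tip unmoved at crop (322,487). The arm blocks the scene view, so I'll swing it aside at a safe height and check the collar contact.

Run:
```python
from h import *
bot.goto([.253,.516,.36],rv(down(np.radians(64))))
bot.hold(.3)
d=bot.read_camera("scene");cv2.imwrite("pics/s8.png",d["pixels"]);cv2.imwrite("pics/s8c.png",cv2.resize(d["pixels"][140:250,150:260],None,fx=5,fy=5,interpolation=cv2.INTER_CUBIC))
d=bot.read_camera("top");cv2.imwrite("pics/t8.png",d["pixels"])
print(bot.current_clock())
```

```text
41.8667
```

View pics/s8c.png

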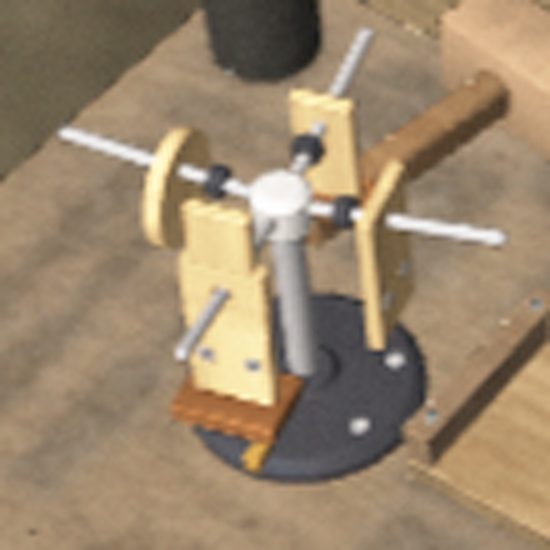

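View pics/s8.png

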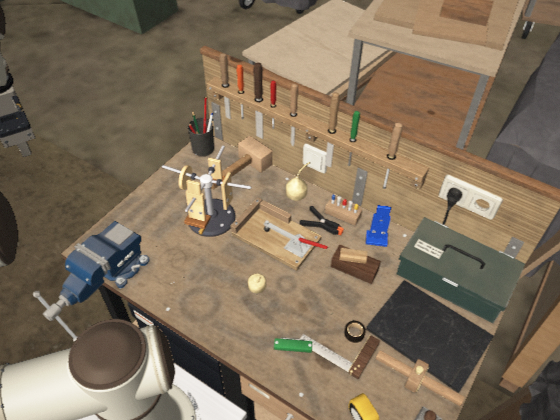

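View pics/t8.png

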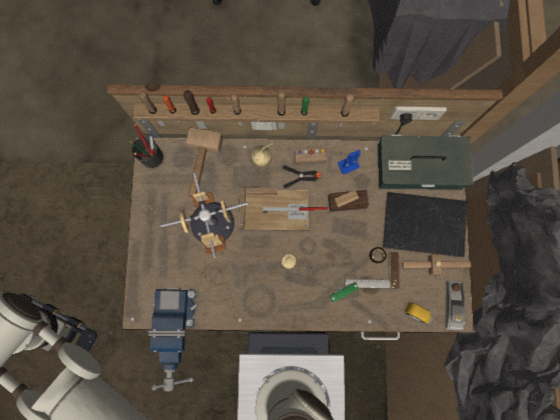

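The template hangs on the branch: the rod leaves the plate at scene crop (222,292) and the tip is at (181,355). The bystanders look unmoved. One last numeric check before handing in.

Run:
```python
from m import *
def px(x,y,f,x0,y0): return ((x+.5)/f-.5+x0,(y+.5)/f-.5+y0)
q=np.array(px(222,292,5,150,140))
ss=np.arange(.05,.13,.0005);e=[np.linalg.norm(proj(S,np.array([*C,.158])-d_in*s)-q) for s in ss];print("exit s",ss[np.argmin(e)],min(e))
tips=[onz(T,*px(*p,5,150,160),.172) for p in((322,487),(221,67))];w=tips[0]-tips[1];print(np.degrees(np.arctan2(w[1],w[0])))
for n,d in(("scene",S),("top",T)):
    a=cv2.absdiff(cv2.imread(f"pics/{n}0.png"),d["pixels"]).max(2)
    for k,r in(dict(b=(245,270,270,297),tape=(342,315,370,345)) if n=="scene" else dict(b=(278,250,300,272),tape=(366,244,390,268))).items():
        print(n,k,np.percentile(a[r[1]:r[3],r[0]:r[2]],[50,99]),a[r[1]:r[3],r[0]:r[2]].max())
f=favg();print(f.round(2))
bot.job_done();print(bot.current_clock())
```

```text
exit s 0.07500000000000002 0.0785653337989479
-164.39816690380863
scene b [2. 6.] 8
scene tape [2. 7.] 13
top b [3. 9.] 12
top tape [ 3. 11.] 12
[-0.09  0.14  0.11]
the job is handed in; nothing more can be done
the job is handed in; nothing more can be done
```

The empty branch now points over the brass pointer, and the template hangs on it against the stop collar. I handed the job in at about 42 s of the 72 s allowed; no verdict was reported.

- **Turning the tree:** I gripped the empty branch with 5 N and swung it about 77° clockwise. It ended at −164.4°, with the pointer at about −164.6°, and wrist force stayed under about 7 N.
- **Threading:** I gripped the template by its tab and tilted it 6° so the eye lined up with the rod. It went on with no measurable contact and met the collar at about 71 mm from the hub point.
- **Pressing home:** I held a push of 7.5 to 8.8 N along the rod for 1.2 s, then eased off, lowered the eye onto the rod and let go. While I was lowering, the push along the rod rose briefly back to about 7.9 N, well under the 20 N limit.
- **Last checks:**
  - **Template:** The rod leaves the plate's outer face 75 mm from the hub point, as expected for a plate resting on the collar.
  - **Branch:** It is still at −164.4°.
  - **Bystanders:** The picture areas around the brass weight and tape roll match the first pictures to within noise.
  - **Arm:** It is clear of everything, with about 0 N on the wrist.
- **Disagreements:** Estimates of the template's yaw ranged from −9° to +3°; I gripped it at −4° and the jaws squared it up. No check failed.

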